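Find the heavy tin and slide it under the riser

TASK

One of the three identical closed tins on the sill holds the grinder's spare steel burrs and the other two are empty: lift tins to feel which is the heavy one. Push the heavy tin, lengthways, under the clear riser until its near end is about flush with the riser's front edge or a little further in, not sticking out at the back, and leave the empty tins standing upright where they stood at the start. Keep all tins upright and do not shift or tip the cups, jug, jar, brush or mug.

Things in the scene. Friction and masses are not known exactly. Their poses are not given: they have to be found in the camera images.
- tin_a_center (a point): centre (30 mm above the underside) of one of three closed tins that look alike: blue body, brass-yellow lid, 100 mm long (its x axis), 60 mm wide (y), 60 mm high (z), smooth straight sides, loose. An empty tin weighs about 0.14 kg; the one with the steel burrs inside (any of the three, it changes every time) about 0.5 kg, with its weight near its middle.
- tin_b_center (a point): centre (30 mm above the underside) of one of three closed tins that look alike: blue body, brass-yellow lid, 100 mm long (its x axis), 60 mm wide (y), 60 mm high (z), smooth straight sides, loose. An empty tin weighs about 0.14 kg; the one with the steel burrs inside (any of the three, it changes every time) about 0.5 kg, with its weight near its middle.
- tin_c_center (a point): centre (30 mm above the underside) of one of three closed tins that look alike: blue body, brass-yellow lid, 100 mm long (its x axis), 60 mm wide (y), 60 mm high (z), smooth straight sides, loose. An empty tin weighs about 0.14 kg; the one with the steel burrs inside (any of the three, it changes every time) about 0.5 kg, with its weight near its middle.
- riser: fixed riser: clear plate 150 x 150 x 8 mm, underside 72 mm, top 80 mm above the sill, on two wooden side walls 8 mm thick along its x; open at front (its -x, facing the robot) and back, passage 134 mm wide. Origin on the sill under the plate's centre; front edge at x = -75 mm, so a tin is flush with its centre at x = -25 mm. Upright fingers pushing past the front edge meet the plate
- sill_point (a point): a point on top of the stone sill (the fixed work surface, height 0), only to name the sill; it marks no target
- cups: two nested white porcelain cups standing on the rear half of the riser, loose; origin at the centre of the underside; 78 mm wide, 86 mm high
- grinder: hand grinder clamped to the sill on its lever-locked base, fixed; origin at the centre of the underside; base 96 mm wide, body 58 mm, 222 mm high with a crank arm about 110 mm long reaching to the side; lever towards its +x
- jug: copper-toned jug, loose, 88 mm wide, 110 mm high, handle towards its +y (75 mm out); origin at the centre of the underside
- jar: latched glass storage jar, loose, 93 mm wide, 130 mm high; origin at the centre of the underside
- brush: grey silicone brush with a wooden handle lying along its x, 160 mm long, 40 mm wide, 18 mm high, loose; origin near mid-length on the underside
- mug: blue mug, loose, 80 mm wide, 85 mm high; origin at the centre of the underside
There are look-alikes about, which are no part of the job. What is shaped like the part that bears tin_b_center but purple is not meant.

How it is judged:
On the way:
1. a tin has been lifted clear of the sill (by at least 10 mm) (height (world z) of any of tin_a_center, tin_b_center, tin_c_center above 0.04 m), for 0.2 s.
At the end, for the whole second after the job is handed in: The heavy tin stands under the riser, lengthways (within 0.25 rad) between its walls, neither end more than 13 mm past the front or back edge; the empty tins are within 40 mm of where they started; all tins upright (0.1 rad) on the sill, at rest (((x of tin_a_center in the frame of riser between -0.038 and 0.038 m and y of tin_a_center in the frame of riser between -0.06 and 0.06 m and angle between the x axis of tin_a_center and the x axis of riser, either way round below 0.25 rad and contact force between tin_a and table above 3 N and distance of each of tin_b_center, tin_c_center from where it was at the start of the episode below 0.04 m) or (x of tin_b_center in the frame of riser between -0.038 and 0.038 m and y of tin_b_center in the frame of riser between -0.06 and 0.06 m and angle between the x axis of tin_b_center and the x axis of riser, either way round below 0.25 rad and contact force between tin_b and table above 3 N and distance of each of tin_a_center, tin_c_center from where it was at the start of the episode below 0.04 m) or (x of tin_c_center in the frame of riser between -0.038 and 0.038 m and y of tin_c_center in the frame of riser between -0.06 and 0.06 m and angle between the x axis of tin_c_center and the x axis of riser, either way round below 0.25 rad and contact force between tin_c and table above 3 N and distance of each of tin_a_center, tin_b_center from where it was at the start of the episode below 0.04 m)) and angle between each of tin_a_center, tin_b_center, tin_c_center's own z axis and vertical below 0.1 rad and linear speed of each of tin_a, tin_b, tin_c below 0.02 m/s and angular speed of each of tin_a, tin_b, tin_c below 0.2 rad/s and height (world z) of each of tin_a_center, tin_b_center, tin_c_center below 0.04 m); the robot touches nothing.
It fails at once if a tin is tipped by more than 0.5 rad (angle between any of tin_a_center, tin_b_center, tin_c_center's own z axis and vertical above 0.5 rad).
It fails at once if the cups, jug, jar, brush or mug are moved by more than 30 mm (distance of any of cups, jug, jar, brush, mug from where it was at the start of the episode above 0.03 m).
It fails at once if the cups, jug, jar or mug are tipped by more than 0.35 rad (angle between any of cups, jug, jar, mug's own z axis and vertical above 0.35 rad).
It also fails if it takes over 72 s, if anything falls off the work surface, if the arm or the gripper's body presses on something with over 40 N, if the wrist force passes 120 N, or if a joint passes its speed limit or range.

ROBOT

A 7-joint arm with a two-finger parallel gripper is mounted at the origin on the work surface. World frame = base frame: x ahead of the robot, y to its left, z up, the work surface at z = 0. Lengths are in m, angles in rad, forces in N, time in s.
With the tool pointing down it reaches from about 0.4 to 0.85 m from the base axis. Payload 10.4 kg.
Tool frame: the origin (TCP) lies at the very end of the fingers, on their centre line; the grasp point (between the pads) lies 19 mm behind it; z points along the fingers, y is the line along which they close (so a half turn about z gives the same grasp; the last joint's range is limited). The gripper opens to 85 mm and grips with 20 to 120 N. Pads are 22 mm wide; open, the fingers measure 114 mm over their backs; the gripper's body (76 mm by 85 mm) begins 54 mm behind the grasp point. The pads swing forward as they close: fully open they stand 13 mm farther back than shut.
Start: joints at [1.298, 0.332, -0.065, 1.46, 0.022, 1.35, -0.088], TCP at [0.155, -0.606, 0.231] pointing down, gripper open.
Joint ranges: [-2.6, 2.6], [-0.5, 2.12], [-1.47, 1.34], [0.16, 2.42], [-1.27, 4.41], [0.06, 2.06], [-2.6, 2.6]. Speed limits (rad/s): [2.22, 2.22, 2.79, 2.79, 3.14, 3.14, 3.14].

INTERFACE

Orientations are given as a unit quaternion [x, y, z, w].
In Python, from workcell import * gives the robot as it stands.
- The arm moves only by the tool step_arm, never from a script. Its argument "commands" is one flat list of numbers, 7 for each row, row after row: the finger opening in mm, from 0 to 85.4, then the shift along the world's x, y, z as a fraction of full scale, then the turn, a rotation vector about the world's x, y, z as a fraction of full scale. A call has exactly 10 rows; each row is the pose to reach, as a shift and turn from the pose commanded when the call began, turning the shorter way round; what a row does not reach only later rows make up. Full scale, the value 1, is 0.6 m for a shift and pi rad for a turn. A row lasts 1/8 s, in which the tool goes at most 62.5 mm and 10.7 degrees, less where a joint would pass 70% of its speed; a pose out of reach is approached as far as the arm can. A call with a number of a shift or a turn outside -1 to 1 is refused whole. A call with a gripper value outside its range is refused whole. The fingers move at their own pace and stop on an object; "squeeze" is the grip in N (left out, the last holds). Time passes only in rows, so rows that repeat a pose let the fingers close, or fill a call up. It gives the time, the measured TCP pose, the force, the opening and the grip force at its end, in the units of the state.
- get_obs(): the state, without advancing time (a new reading comes with each control period).
- camera(name): name is "scene" or "top" or "wrist"; returns the picture (400x640x3 uint8, red, green, blue); there is no depth.
- camera_params(name): a dict with "mtx" (3x3 intrinsics, pixels), "extrinsics" (4x4, takes a point from world to camera coordinates); the wrist camera has in their place "tool_from_camera" (4x4, takes a point from camera to tool coordinates, whose origin is the TCP and whose axes are the flange's). Camera axes: x right, y down, z forward; pixel columns grow to the right and rows downward; lengths in m; the calibration is good to about 2 mm. A picture is of the moment at which its call begins: read the wrist's pose just before it. camera_params takes no time and is no camera call.
- hand_in(): hands the job in; it is judged then, once.
The state is a dict: "clock": time; "joint_pos": joint angles; "joint_velocities": joint speeds; "tau": joint torques, N m; "position": TCP position; "ee_rot": TCP orientation; "ft_force": force on the tool from outside, world axes, zero at the start; "torque": the same for the moment, N m; "grip_width": opening from 0.0 (shut) to 1.0 (fully open); "grasp_force": force on a finger pad.
Only numpy, scipy, OpenCV 4.12 (cv2) and the standard library are available. Lean on these libraries where they do the work, as an engineer would, in place of code of your own. Each camera call takes 0.05 s, during which the arm holds its last target. There are 200 camera calls.

## Working session

There is one attempt and no reset: what is moved stays moved. The work goes in short steps, Python scripts to look and compute and a tool call to move; the robot and the scene stay as the last step left them, time stands still between calls to the robot, and variables do not carry over. Pictures are saved under pics/ and viewed, at most 10 in all, crops included, and the job is handed in when it is done.

Besides the shell and the picture viewer there is one more tool, called after "Request:" as name(argument=value, ...), one argument or row to a line, values as JSON. step_arm: Moves the arm, as the interface text tells. Its arguments: {"type":"object","properties":{"commands":{"type":"array","items":{"type":"number"}},"squeeze":{"type":"number"}},"required":["commands"]}

```bash
ls; mkdir -p pics; python3 - <<'E'
from workcell import *
import cv2
for n in ("scene","top"):
    cv2.imwrite(f"pics/{n}0.png",camera(n)[:,:,::-1])
    p=camera_params(n);print(n,p["mtx"].round(1).tolist(),p["extrinsics"].round(4).tolist())
o=get_obs();print(o)
E
```

```text
pics
scene [[504.8, 0.0, 316.9], [0.0, 504.8, 192.2], [0.0, 0.0, 1.0]] [[-0.8591, 0.5118, -0.0075, 0.4546], [0.4402, 0.7313, -0.521, -0.2296], [-0.2611, -0.4509, -0.8535, 2.0831], [0.0, 0.0, 0.0, 1.0]]
top [[400.7, 0.0, 318.3], [0.0, 400.7, 199.4], [0.0, 0.0, 1.0]] [[-0.0205, -0.9998, 0.0004, 0.0365], [-0.9959, 0.0204, -0.088, 0.5536], [0.088, -0.0022, -0.9961, 1.172], [0.0, 0.0, 0.0, 1.0]]
{'clock': 0.1, 'joint_pos': array([ 1.29838278,  0.33280845, -0.06469402,  1.4608384 ,  0.02160575,
        1.34986334, -0.0885168 ]), 'joint_velocities': array([ 0.00123698, -0.00229865,  0.00086447, -0.002861  ,  0.00147554,
        0.00101146,  0.00137513]), 'tau': array([ 4.16298080e-04, -6.26746345e+01,  4.87769104e-02, -3.92429566e+01,
        1.64175307e-02,  7.04452337e-03, -4.04973582e-05]), 'position': array([ 0.1544299 , -0.60529552,  0.23060464]), 'ee_rot': array([ 9.92209249e-01,  1.24581030e-01, -1.06067774e-04, -6.01721826e-04]), 'ft_force': array([-0.0382196 ,  0.02748651, -0.00449714]), 'torque': array([-0.02109247,  0.02539502, -0.05033744]), 'grasp_force': 0.0, 'grip_width': 1.0044717336541429}
```

View pics/top0.png

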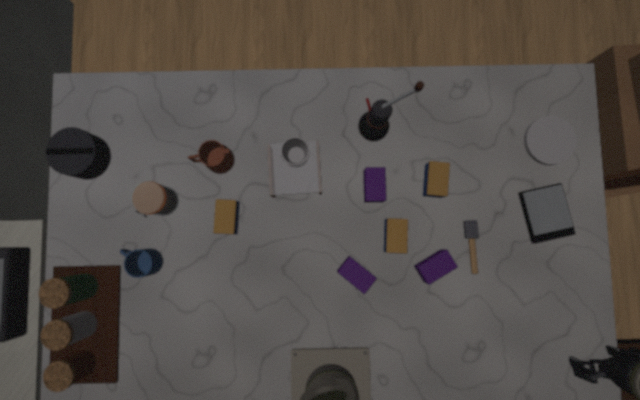

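View pics/scene0.png

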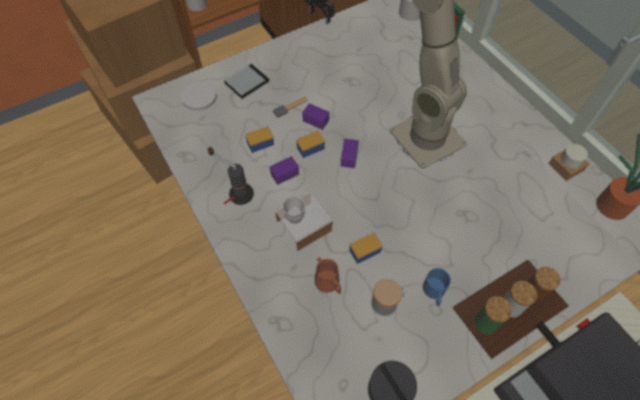

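The top view shows the yellow-lidded tins at (227,217), (396,236) and (437,179), the riser at (296,168) with the cups on it, and the grinder at (374,122). The purple look-alikes are at (375,185), (437,265) and (356,275).

```bash
cat > h.py <<'E'
from workcell import *
import cv2, numpy as np
def ray(uv,z,name="top"):
    p=camera_params(name);K=p["mtx"];E=p["extrinsics"];R=E[:3,:3];t=E[:3,3]
    c=-R.T@t
    uv=np.atleast_2d(np.asarray(uv,float))
    d=(np.c_[uv,np.ones(len(uv))]@np.linalg.inv(K).T)@R
    return (c+d*((z-c[2])/d[:,2])[:,None])[:,:2]
def rects(mask,z,name="top",amin=150):
    cs,_=cv2.findContours(mask.astype(np.uint8),cv2.RETR_EXTERNAL,cv2.CHAIN_APPROX_NONE);out=[]
    for c in cs:
        if cv2.contourArea(c)<amin: continue
        w=(ray(c[:,0,:],z,name)*1000).astype(np.float32)
        (x,y),(a,b),th=cv2.minAreaRect(w)
        if a<b: a,b,th=b,a,th+90
        out.append((c[:,0].mean(0).round(),round(x,1),round(y,1),round(a,1),round(b,1),round((th+90)%180-90,1)))
    return out
def lids(name="top"):
    h=cv2.cvtColor(camera(name),cv2.COLOR_RGB2HSV)
    m=(h[...,0]>12)&(h[...,0]<28)&(h[...,1]>120)&(h[...,2]>90)
    return rects(m,.06,name)
E
python3 - <<'E'
from h import *
for n in("top","scene"):
    print(n)
    for r in lids(n): print(r)
im=camera("top");h=cv2.cvtColor(im,cv2.COLOR_RGB2HSV)
for p in [(227,217),(396,236),(437,179),(285,185),(310,185),(270,190),(260,180),(150,195)]: print(p,h[p[1],p[0]])
cv2.imwrite("pics/riser.png",cv2.resize(im[60:300,180:480,::-1],None,fx=2.6,fy=2.4,interpolation=cv2.INTER_CUBIC))
E
```

```text
top
(array([397., 235.]), 443.6, -197.3, 92.0, 54.5, -2.3)
(array([224., 216.]), 508.2, 297.4, 92.7, 52.4, -3.5)
(array([438., 178.]), 606.3, -324.4, 92.9, 54.5, -6.9)
scene
(array([497., 308.]), 267.8, 710.1, 84.9, 73.6, 49.3)
(array([524., 292.]), 155.1, 714.2, 81.4, 79.6, -39.6)
(array([546., 279.]), 57.5, 718.4, 79.5, 67.1, 6.3)
(array([365., 245.]), 510.6, 302.5, 96.4, 57.3, -4.5)
(array([139., 140.]), 1019.9, -549.7, 94.7, 71.6, -81.6)
(array([310., 141.]), 446.0, -192.0, 96.0, 59.1, -3.0)
(array([259., 136.]), 610.3, -317.8, 94.2, 60.3, -6.8)
(array([137., 248.]), 1185.3, -476.7, 1911.9, 809.6, 74.7)
(array([220.,   9.]), 404.5, -1117.4, 353.8, 137.7, 0.5)
(array([113.,   9.]), 895.2, -1328.8, 465.7, 226.3, -31.3)
(227, 217) [ 17 136 103]
(396, 236) [ 18 138 100]
(437, 179) [ 17 139  97]
(285, 185) [170   7 108]
(310, 185) [150   5 106]
(270, 190) [ 9 27 95]
(260, 180) [ 0  8 97]
(150, 195) [ 13  67 103]
```

View pics/riser.png

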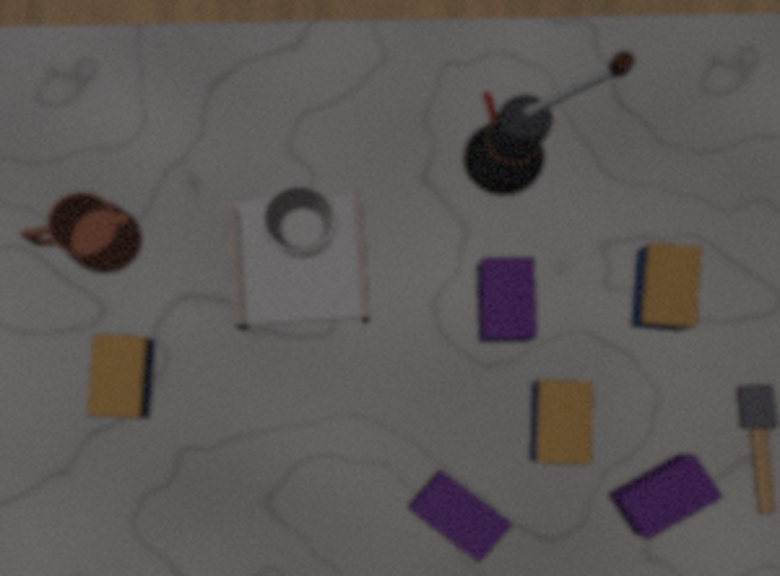

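```bash
python3 - <<'E'
from h import *
c=np.array([[243,323],[366,319],[234,205],[357,192]])/[2.6,2.4]+[180,60]
w=ray(c,.08)*1000;print(w.round(0).tolist())
for a,b in((0,1),(2,3),(0,2),(1,3)):
    d=w[b]-w[a];print(a,b,np.linalg.norm(d).round(),np.degrees(np.arctan2(d[1],d[0])).round(1))
print(w.mean(0))
# scene
im=camera("scene");cv2.imwrite("pics/rs.png",cv2.resize(im[160:280,250:400,::-1],None,fx=5,fy=5,interpolation=cv2.INTER_CUBIC))
E
```

```text
[[566.0, 153.0], [568.0, 18.0], [708.0, 161.0], [721.0, 25.0]]
0 1 135.0 -89.1
2 3 137.0 -84.5
0 2 143.0 3.4
1 3 154.0 2.5
[640.61052709  89.18810937]
```

View pics/rs.png

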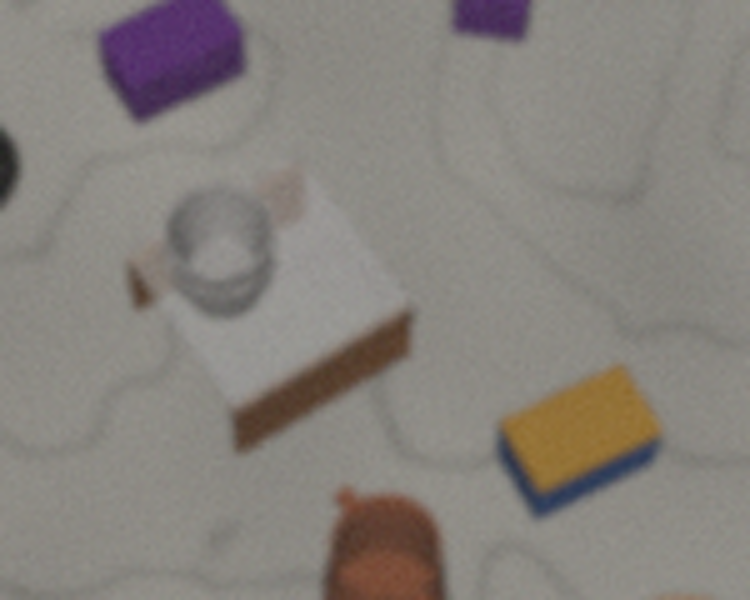

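Request:
step_arm(
  commands=[85,0.25,0.16,-0.15,0,0,-0.04,85,0.5,0.32,-0.15,0,0,-0.08,85,0.757,0.473,-0.15,0,0,-0.12,85,0.757,0.473,-0.15,0,0,-0.12,85,0.757,0.473,-0.15,0,0,-0.12,85,0.757,0.473,-0.15,0,0,-0.12,85,0.757,0.473,-0.15,0,0,-0.12,85,0.757,0.473,-0.15,0,0,-0.12,85,0.757,0.473,-0.15,0,0,-0.12,85,0.757,0.473,-0.15,0,0,-0.12],
  squeeze=30,
)

```text
clock: 1.55
position: [0.6117, -0.3169, 0.1401]
ee_rot: [0.998, -0.06, -0.0, -0.001]
ft_force: [-1.0, -0.4, -0.3]
grip_width: 0.993
grasp_force: 0.0
```

The scene crop shows the riser's plate corners at about (332,221), (296,242) and (310,194) in the full image, with its yaw near +3°. Its left side is open, and the nearest tin is at (365,245).

Request:
step_arm(
  commands=[85,-0.006,-0.006,-0.1,0,0,0,85,-0.006,-0.006,-0.15,0,0,0,85,-0.006,-0.006,-0.207,0,0,0,85,-0.006,-0.006,-0.207,0,0,0,85,-0.006,-0.006,-0.207,0,0,0,50,-0.006,-0.006,-0.207,0,0,0,50,-0.006,-0.006,-0.207,0,0,0,50,-0.006,-0.006,-0.207,0,0,0,50,-0.006,-0.006,-0.207,0,0,0,50,-0.006,-0.006,-0.207,0,0,0],
  squeeze=30,
)

```text
clock: 2.8
position: [0.606, -0.326, 0.019]
ee_rot: [0.998, -0.064, 0.001, 0.001]
ft_force: [-1.8, 0.1, 7.0]
grip_width: 0.696
grasp_force: 33.2
```

```bash
python3 - <<'E'
from h import *
c=np.array([[409,307],[232,408],[300,170]])/5+[250,160]
w=ray(c,.08,"scene")*1000;print(w.round(0).tolist())
for a,b in((0,1),(0,2)):
    d=w[b]-w[a];print(a,b,np.linalg.norm(d).round(),np.degrees(np.arctan2(d[1],d[0])).round(1))
o=get_obs();print(o["grip_width"]*85.4,o["grasp_force"])
E
```

```text
[[568.0, 170.0], [715.0, 175.0], [577.0, 33.0]]
0 1 147.0 1.7
0 2 138.0 -86.3
59.41416767298266 33.230909407138824
```

Request:
step_arm(
  commands=[50,0,0,0.03,0,0,0,50,0,0,0.06,0,0,0,50,0,0,0.06,0,0,0,50,0,0,0.06,0,0,0,50,0,0,0.06,0,0,0,50,0,0,0.06,0,0,0,50,0,0,0.06,0,0,0,50,0,0,0.06,0,0,0,50,0,0,0.06,0,0,0,50,0,0,0.06,0,0,0],
)

```text
clock: 4.05
position: [0.6051, -0.3254, 0.0532]
ee_rot: [0.998, -0.064, 0.0, 0.0]
ft_force: [-0.8, 0.0, -1.5]
grip_width: 0.698
grasp_force: 33.0
```

Request:
step_arm(
  commands=[50,0,0,-0.03,0,0,0,50,0,0,-0.05,0,0,0,50,0,0,-0.057,0,0,0,50,0,0,-0.057,0,0,0,50,0,0,-0.057,0,0,0,85,0,0,-0.057,0,0,0,85,0,0,-0.057,0,0,0,85,0,0,-0.057,0,0,0,85,0,0,0.06,0,0,0,85,0,0,0.15,0,0,0],
)

```text
clock: 5.3
position: [0.6047, -0.3252, 0.1441]
ee_rot: [0.998, -0.064, -0.001, -0.0]
ft_force: [0.5, -1.5, 0.6]
grip_width: 0.992
grasp_force: 0.0
```

Request:
step_arm(
  commands=[85,-0.066,0.054,0,0,0,0.01,85,-0.133,0.108,0,0,0,0.02,85,-0.2,0.16,0,0,0,0.026,85,-0.266,0.217,0,0,0,0.026,85,-0.266,0.217,0,0,0,0.026,85,-0.266,0.217,0,0,0,0.026,85,-0.266,0.217,-0.07,0,0,0.026,85,-0.266,0.217,-0.14,0,0,0.026,85,-0.266,0.217,-0.205,0,0,0.026,85,-0.266,0.217,-0.205,0,0,0.026],
)

```text
clock: 6.55
position: [0.4443, -0.1949, 0.0178]
ee_rot: [1.0, -0.023, -0.002, -0.001]
ft_force: [-0.2, -0.1, -0.1]
grip_width: 0.994
grasp_force: 0.0
```

Request:
step_arm(
  commands=[50,0,0,0,0,0,0,50,0,0,0,0,0,0,50,0,0,0,0,0,0,50,0,0,0,0,0,0,50,0,0,0,0,0,0,50,0,0,0.06,0,0,0,50,0,0,0.06,0,0,0,50,0,0,0.06,0,0,0,50,0,0,0.06,0,0,0,50,0,0,0.06,0,0,0],
)

```text
clock: 7.8
position: [0.4451, -0.195, 0.0555]
ee_rot: [1.0, -0.023, -0.001, -0.0]
ft_force: [0.6, -0.3, -1.4]
grip_width: 0.696
grasp_force: 33.5
```

Request:
step_arm(
  commands=[50,0,0,-0.03,0,0,0,50,0,0,-0.05,0,0,0,50,0,0,-0.06,0,0,0,50,0,0,-0.06,0,0,0,50,0,0,-0.06,0,0,0,85,0,0,-0.06,0,0,0,85,0,0,-0.06,0,0,0,85,0,0,-0.06,0,0,0,85,0,0,0.06,0,0,0,85,0,0,0.15,0,0,0],
)

```text
clock: 9.05
position: [0.445, -0.1949, 0.1462]
ee_rot: [1.0, -0.023, -0.001, -0.0]
ft_force: [1.8, -0.9, -0.7]
grip_width: 0.991
grasp_force: 0.0
```

Request:
step_arm(
  commands=[85,0.013,0.1,0,0,0,0,85,0.026,0.2,0,0,0,0,85,0.04,0.3,0,0,0,0,85,0.053,0.4,0,0,0,0,85,0.066,0.5,0,0,0,0,85,0.08,0.6,0,0,0,-0.01,85,0.093,0.7,0,0,0,-0.01,85,0.107,0.822,0,0,0,-0.01,85,0.107,0.822,0,0,0,-0.01,85,0.107,0.822,0,0,0,-0.01],
)

```text
clock: 10.3
position: [0.5094, 0.2983, 0.1446]
ee_rot: [0.999, -0.038, -0.0, 0.0]
ft_force: [0.4, -0.8, -0.7]
grip_width: 0.998
grasp_force: 0.0
```

Request:
step_arm(
  commands=[85,0,0,-0.07,0,0,0,85,0,0,-0.14,0,0,0,85,0,0,-0.206,0,0,0,85,0,0,-0.206,0,0,0,85,0,0,-0.206,0,0,0,50,0,0,-0.206,0,0,0,50,0,0,-0.206,0,0,0,50,0,0,-0.206,0,0,0,50,0,0,-0.206,0,0,0,50,0,0,-0.206,0,0,0],
  squeeze=50,
)

```text
clock: 11.55
position: [0.5108, 0.2981, 0.0234]
ee_rot: [0.999, -0.039, 0.001, -0.0]
ft_force: [-1.8, -2.7, 8.6]
grip_width: 0.696
grasp_force: 55.2
```

Request:
step_arm(
  commands=[50,0,0,0.02,0,0,0,50,0,0,0.04,0,0,0,50,0,0,0.05,0,0,0,50,0,0,0.05,0,0,0,50,0,0,0.05,0,0,0,50,0,0,0.05,0,0,0,50,0,0,0.05,0,0,0,50,0,0,0.05,0,0,0,50,0,0,0.05,0,0,0,50,0,0,0.05,0,0,0],
)

```text
clock: 12.8
position: [0.5097, 0.298, 0.0515]
ee_rot: [0.999, -0.038, -0.0, 0.0]
ft_force: [-0.3, 0.3, -6.0]
grip_width: 0.699
grasp_force: 55.5
```

B is the heavy one: 6 N against about 1.4 N for the other two. Next I carry it to a spot in front of the riser and set it down there.

Request:
step_arm(
  commands=[50,-0.007,-0.08,0,0,0,0.01,50,-0.014,-0.16,0,0,0,0.02,50,-0.02,-0.24,0,0,0,0.03,50,-0.028,-0.32,0,0,0,0.041,50,-0.028,-0.358,0,0,0,0.041,50,-0.028,-0.358,0,0,0,0.041,50,-0.028,-0.358,-0.03,0,0,0.041,50,-0.028,-0.358,-0.046,0,0,0.041,50,-0.028,-0.358,-0.051,0,0,0.041,50,-0.028,-0.358,-0.051,0,0,0.041],
)

```text
clock: 14.05
position: [0.4922, 0.0842, 0.0226]
ee_rot: [1.0, 0.027, -0.001, 0.001]
ft_force: [-20.4, -6.5, 40.8]
grip_width: 0.695
grasp_force: 64.8
```

Request:
step_arm(
  commands=[85,0,0,0,0,0,0,85,0,0,0,0,0,0,85,0,0,0,0,0,0,85,0,0,0.08,0,0,0,85,0,0,0.16,0,0,0,85,-0.1,0,0.16,0,0,0,85,-0.18,-0.008,0.16,0,0,0,40,-0.18,-0.008,0.16,0,0,0,30,-0.18,-0.008,0.16,0,0,0,30,-0.18,-0.008,0.16,0,0,0],
)

```text
clock: 15.3
position: [0.3857, 0.0787, 0.117]
ee_rot: [1.0, 0.026, 0.0, -0.0]
ft_force: [0.3, 0.4, -0.1]
grip_width: 0.378
grasp_force: 0.0
```

```bash
python3 - <<'E'
from h import *
for r in lids(): print(r)
o=get_obs();print(o["position"],o["grip_width"]*85.4)
im=camera("wrist");cv2.imwrite("pics/w1.png",im[:,:,::-1])
im=camera("top");cv2.imwrite("pics/t1.png",cv2.resize(im[120:260,230:360,::-1],None,fx=4,fy=4,interpolation=cv2.INTER_CUBIC))
E
```

```text
(array([395., 236.]), 441.0, -193.0, 92.2, 51.9, -2.0)
(array([298., 221.]), 489.2, 84.2, 92.0, 52.5, 4.0)
(array([438., 179.]), 605.1, -322.6, 92.2, 54.1, -6.6)
[0.38558946 0.07876085 0.11688188] 30.13306102225265
```

View pics/w1.png

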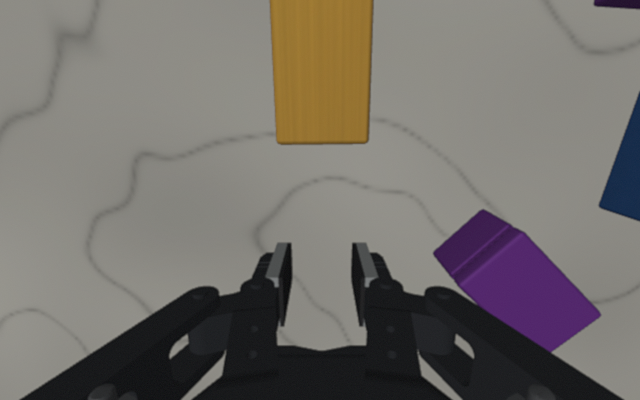

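View pics/t1.png

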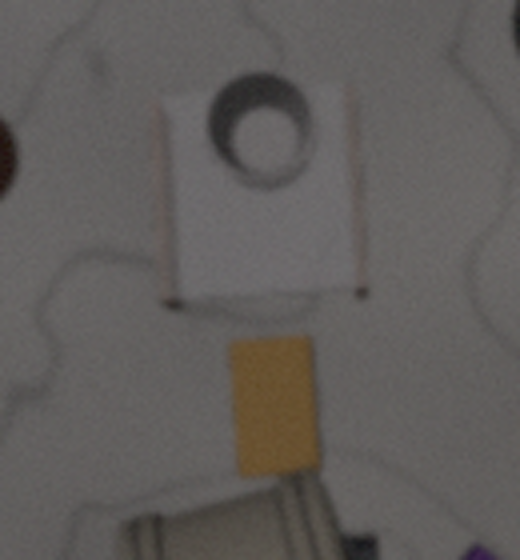

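The wrist view shows the tin straight ahead, with its near end at row 143. The top view shows it squarely in front of the riser, whose front edge runs from about (180,297) to (357,288) in the crop. Now I lower the part-open fingers behind the tin and push.

Request:
step_arm(
  commands=[30,0,0,-0.08,0,0,0,30,0,0,-0.142,0,0,0,30,0,0,-0.142,0,0,0,30,0.04,0.002,-0.142,0,0,0,30,0.07,0.004,-0.142,0,0,0,30,0.1,0.006,-0.142,0,0,0,30,0.13,0.007,-0.142,0,0,0,30,0.16,0.008,-0.142,0,0,0,30,0.19,0.01,-0.142,0,0,0,30,0.22,0.012,-0.142,0,0,0],
)

```text
clock: 16.7
position: [0.5177, 0.0854, 0.0333]
ee_rot: [1.0, 0.026, -0.0, 0.0]
ft_force: [-2.0, -0.2, -0.5]
grip_width: 0.349
grasp_force: 1.2
```

Request:
step_arm(
  commands=[30,0.01,0,0,0,0,0,30,0.02,0.001,0,0,0,0,30,0.03,0.001,0,0,0,0,30,0.038,0.002,0,0,0,0,30,0.038,0.002,0,0,0,0,30,0.038,0.002,0,0,0,0,30,0.038,0.002,0,0,0,0,30,0.038,0.002,0,0,0,0,30,0.038,0.002,0,0,0,0,30,0.038,0.002,0,0,0,0],
)

```text
clock: 17.95
position: [0.5397, 0.0868, 0.0317]
ee_rot: [1.0, 0.026, 0.0, 0.0]
ft_force: [0.1, 0.8, -0.2]
grip_width: 0.352
grasp_force: 0.0
```

```bash
python3 - <<'E'
from h import *
for r in lids(): print(r)
im=camera("scene");cv2.imwrite("pics/s2.png",cv2.resize(im[160:280,250:400,::-1],None,fx=5,fy=5,interpolation=cv2.INTER_CUBIC))
E
```

```text
(array([395., 236.]), 440.9, -193.0, 92.0, 51.9, -2.0)
(array([438., 179.]), 605.0, -322.8, 93.3, 53.9, -6.1)
```

View pics/s2.png

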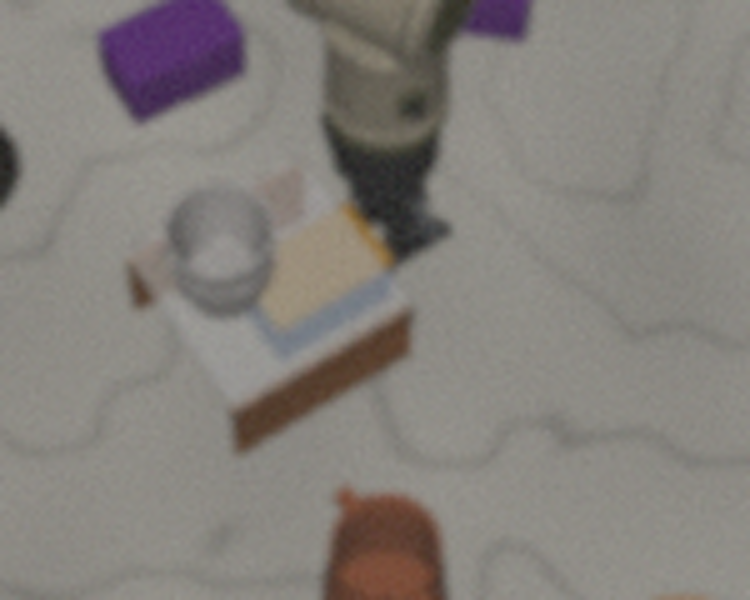

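The scene crop shows the tin under the plate, with its near end still sticking out as a bright yellow strip about 10 px wide near (375,235). I'll push a bit more.

Request:
step_arm(
  commands=[30,0.008,0,0,0,0,0,30,0.015,0.001,0,0,0,0,30,0.02,0.001,0,0,0,0,30,0.025,0.001,0,0,0,0,30,0.025,0.001,0,0,0,0,30,0.025,0.001,0,0,0,0,30,0.025,0.001,0,0,0,0,30,0.025,0.001,0,0,0,0,30,0.025,0.001,0,0,0,0,30,0.025,0.001,0,0,0,0],
)

```text
clock: 19.3
position: [0.5528, 0.0875, 0.0309]
ee_rot: [1.0, 0.026, -0.002, 0.0]
ft_force: [-8.2, 0.3, 1.8]
grip_width: 0.351
grasp_force: 0.0
```

```bash
python3 - <<'E'
from h import *
o=get_obs();print(o["position"],o["ft_force"])
im=camera("scene");cv2.imwrite("pics/s3.png",cv2.resize(im[180:230,290:350,::-1],None,fx=10,fy=10,interpolation=cv2.INTER_CUBIC))
E
```

```text
[0.55281705 0.08749132 0.03090109] [-8.1715469   0.27594033  1.84871239]
```

View pics/s3.png

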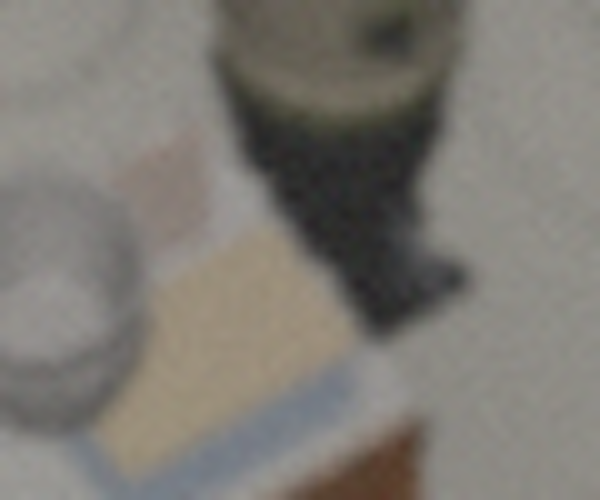

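The crop shows no bright yellow strip left, so the lid lies wholly behind the plate edge. The steady −8 N means the fingers have met the plate. I'll back away and check.

Request:
step_arm(
  commands=[30,-0.03,0,0,0,0,0,30,-0.1,0,0,0,0,0,30,-0.1,0,0.1,0,0,0,30,-0.15,0,0.2,0,0,0,30,-0.2,0,0.25,0,0,0,30,-0.25,0,0.25,0,0,0,30,-0.25,0,0.25,0,0,0,30,-0.25,0,0.25,0,0,0,30,-0.25,0,0.25,0,0,0,30,-0.25,0,0.25,0,0,0],
)

```text
clock: 20.6
position: [0.405, 0.0875, 0.1815]
ee_rot: [1.0, 0.026, -0.0, -0.0]
ft_force: [-0.3, 0.3, 0.1]
grip_width: 0.35
grasp_force: 0.0
```

```bash
python3 - <<'E'
from h import *
for r in lids(): print(r)
a=camera("top")[130:205,260:335,::-1];b=camera("scene")[180:255,285:360,::-1]
im=np.hstack([cv2.convertScaleAbs(cv2.resize(i,None,fx=5.3,fy=5.3,interpolation=cv2.INTER_CUBIC),alpha=1.6) for i in(a,b)])
print(im.shape);cv2.imwrite("pics/f.png",im)
E
```

```text
(array([395., 236.]), 441.1, -193.0, 92.2, 51.9, -2.0)
(array([437., 179.]), 604.9, -322.4, 92.0, 53.6, -7.5)
(398, 796, 3)
```

View pics/f.png

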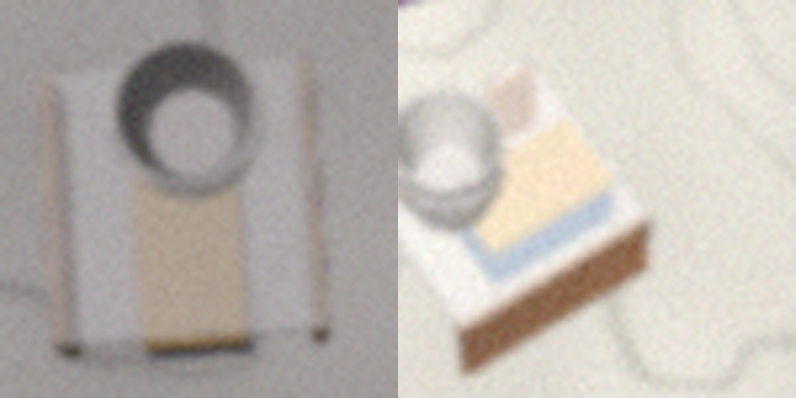

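The top crop (left) shows a thin bright lid strip at rows 337–347, just in front of the plate edge. The scene crop (right) shows none. I'll put numbers on it.

```bash
python3 - <<'E'
from h import *
f=lambda u,v:np.array([u,v])/5.3+[260,130]
print(ray(f(197,347),.06),ray(f(197,337),.08),ray(f(197,352),.0))
g=lambda u,v:np.array([u-398,v])/5.3+[285,180]
print(ray([g(590,150)],.06,"scene"),ray([g(590,147)],.08,"scene"))
E
```

```text
[[0.56362366 0.0863342 ]] [[0.56704244 0.08523588]] [[0.56668538 0.08941827]]
[[0.56704009 0.09565114]] [[0.57168176 0.10336768]]
```

```bash
python3 -c "
from workcell import *
print(hand_in())"
```

```text
the job is handed in; nothing more can be done
None
```

I handed the job in at about 21 s: the heavy tin (B, about 6 N against 1.4 N for the other two) stands lengthways under the riser with its near end about 5 mm out of the front edge. The two empty tins are within about 5 mm of where they started; the hand-in returned no verdict.

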